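Hang the vial carrier on the gravity feed rail

TASK

Hook the wheeled vial carrier over the upper end of the sloping feed bar, uphill of the sprung catch, lowering it gently until the bar, whose height you must feel for, takes some of its weight while you still hold it. Keeping light contact, push it down the bar past the catch without forcing anything, let go as soon as the catch has sprung shut behind it, and check that it rolls by itself to the end stop and rests there, hanging on both wheels. Leave everything else on the bench where it is, and do not knock the stand.

Things in the scene. Friction and masses are not known exactly. Their poses are not given: they have to be found in the camera images.
- carrier: Vial carrier on wheels, 0.28 to 0.42 kg, standing on the bench. Origin: centre of its underside; z up, y along its length, x to the open side of its hook. White vial block 38 (x) by 60 (y) mm, 45 mm high, vial caps to z=54. On the -x side a steel back plate (x=-24 to -20, y=-32 to 32 mm) rises to a steel top plate (z=135 to 141).
- carrier_lip (a point): Lower edge of the carrier's lip, a plate hanging from the top plate at x=16 to 20, y=-32 to 32, z=108 to 135 mm in carrier axes; this point is at (18, 0, 108). Back plate, top plate and lip form a hook; its mouth, open to +x, is the gap from the vial caps (z=54) up to the lip (z=108).
- carrier_grip (a point): Grip point in the carrier's white fin, 168 mm above its underside. The fin stands on the top plate: 12 mm thick (x), 44 mm long (y), z=141 to 181 mm. Close the fingers along the carrier's x. Axes as the carrier's.
- carrier_throat (a point): Point in the hook where the bar's centre line lies when both wheels sit on it: 107.3 mm above the underside, in the middle. The two free-turning grooved wheels under the top plate (21 mm diameter) have axles along x at y=-22 and 22, z=120 mm; the grooves centre themselves on the bar within a few mm. Axes as the carrier's.
- stand: Fixed feed rail stand; origin on the bench. Base plate x=-50 to 60, y=-230 to 270 mm, 12 mm thick. A 10 mm round steel bar over x=0 runs along y from -205 to 242 mm, falling 9 degrees towards -y; posts under its ends at y=-202 and 238. Nominal bar centre line: z = 190 mm + 0.1584 y. Nothing stands beside the bar on the -x side. A carrier on it leans 9 degrees with it, x along stand x.
- load_point (a point): Point on the bar's NOMINAL centre line near its upper end, 145 mm uphill of the stand's middle along the bar: the throat goes here. The bar, catch and stop together are clamped up to 10 mm above or below nominal; this is NOT reported: feel for it. The bar sits on rubber springs giving 0.5 mm per newton pushed down; all loads on it together must stay under 20 N. Axes as the stand's.
- catch_tip (a point): NOMINAL tip of the sprung catch: 13 mm to +x of the bar, 60 mm uphill of the middle along the bar, 14 mm above its centre line. A steel arm, hinged 55 mm uphill of it and 40 mm out to +x. The lip's front meets it with the throat about 45 mm uphill of the tip; it resists with 2 to 8 N along the bar and 2 to 5 N to -x, and shuts behind the lip with the throat about 38 mm downhill of the tip.
- stop_face (a point): Point where the bar's NOMINAL centre line meets the uphill face of the end stop (upright plate 64 mm wide, standing 30 mm above the bar), 160 mm downhill of the middle along the bar. With the carrier against it, the throat is 32 mm uphill of the face along the bar. Axes as the stand's.
- catch (a joint): Sprung catch, rad: 0 shut (its rest), grows as it is pushed outwards, about 0.2 while the carrier's lip rides past.
- vial_rack: Bystander: white plastic vial block without hook or wheels, 50 x 85 x 40 mm plus vials to 60 mm; origin at the centre of its underside.
- beaker: Bystander: clear open beaker, 72 mm wide, 85 mm tall; origin at the centre of its underside.
- reagent: Bystander: amber glass bottle with cap, 64 mm wide, 125 mm tall; origin at the centre of its underside.
- wide_jar: Bystander: white jar, 60 mm wide, 70 mm tall; origin at the centre of its underside.
- spatula: Bystander: steel spatula 170 mm long lying flat; origin at the centre of its underside.
- spare_ring: Bystander: steel ring, 44 mm outside, 12 mm tall; origin at the centre of its underside.
- dish: Bystander: shallow glass dish, 90 mm wide, 16 mm tall; origin at the centre of its underside.
Things that resemble listed ones, but are neither listed nor needed, are in the scene too. Leave any blue look-alike of the carrier alone.

How it is judged:
By the outcome, as a careful person would: the job done as asked, in the order asked, and still so for the second after the job is handed in, with the robot touching nothing.
It also fails if it takes over 58 s, if anything falls off the work surface, if the arm or the gripper's body presses on something with over 40 N, if the wrist force passes 120 N, or if a joint passes its speed limit or range.

ROBOT

A 6-joint arm with a two-finger parallel gripper is mounted at the origin on the work surface. World frame = base frame: x ahead of the robot, y to its left, z up, the work surface at z = 0. Lengths are in m, angles in rad, forces in N, time in s.
With the tool pointing down it reaches from about 0.25 to 0.775 m from the base axis. Payload 4 kg.
Tool frame: the origin (TCP) lies on the centre line of the jaws, within the pads' length; the fingertips stand 17 mm ahead of it and the grasp point (between the pads) lies 2 mm behind it (bot.finger_overhang is the distance from the TCP to the fingertips, in m); z points along the fingers, y is the line along which they close (so a half turn about z gives the same grasp; the last joint's range is limited). The gripper opens to 85 mm and grips with 20 to 120 N. Pads are 22 mm wide; open, the fingers measure 114 mm over their backs; the gripper's body (76 mm by 85 mm) begins 54 mm behind the grasp point. The pads swing forward as they close: fully open they stand 13 mm farther back than shut.
Start: joints at [-1.431, 0.087, 1.371, -0, 1.684, -0.103], TCP at [0.132, -0.534, 0.248] pointing down, gripper open.
Joint ranges: [-3.1, 3.1], [-0.76, 2.03], [0.27, 2.55], [-1.08, 4.22], [0.17, 2.65], [-2.57, 2.57]. Speed limits (rad/s): [2.79, 2.79, 3.14, 3.14, 3.14, 3.14].

INTERFACE

Orientations are given as a unit quaternion [x, y, z, w].
In Python, from plant import bot gives the robot as it stands.
- The arm moves only by the shell command python3 -m inch 'ROWS' [FORCE]. ROWS is a JSON object whose one key "steps" holds one flat list of numbers, 5 for each row, row after row: the shift along the world's x, y, z in mm, then the turn about the world's z in degrees, then the closure, from 0 (fully open) to 1 (shut). In form: {"steps": [x, y, z, turn, jaw, x, y, z, turn, jaw, ...]}. A call has 1 to 20 rows; each row shifts and turns the commanded pose from where the row before left it; what a row does not reach is not made up. A row lasts 1/10 s, in which the tool goes at most 50 mm and 8.59 degrees, less where a joint would pass 70% of its speed; a pose out of reach is approached as far as the arm can. A call with a gripper value outside its range is refused whole. The fingers move at their own pace and stop on an object; FORCE is the grip in N (left out, the last holds). Time passes only in rows, so rows that do not move let the fingers close. It gives the time, the measured TCP pose, the force, the opening and the grip force at its end, in the units of the state.
- bot.get_state(): the state, without advancing time (a new reading comes with each control period).
- bot.capture(name): name is "scene" or "top"; returns a dict with "pixels" (384x512x3 uint8, blue, green, red), "vfov" (degrees; the focal length in pixels is half the picture's height over the tangent of half this angle, whatever the lens; pixels are square), "cx", "cy" (the principal point, pixels), "position" and "attitude" of the camera in the world. Camera axes: x right, y up, looking along -z (the intrinsics and any distortion apply to the point x, -y, -z); pixel columns grow to the right and rows downward; lengths in m; the calibration is good to about 2 mm. A picture is of the moment at which its call begins. There is no depth.
- bot.close_job(): hands the job in; it is judged then, once.
The state is a dict: "t": time; "joint_positions": joint angles; "dq": joint speeds; "joint_torque": joint torques, N m; "tcp_pos": TCP position; "orientation": TCP orientation; "ft_force": force on the tool from outside, world axes, zero at the start; "moment": the same for the moment, N m; "finger_gap": opening from 0.0 (shut) to 1.0 (fully open); "grasp_force": force on a finger pad.
Only numpy, scipy, OpenCV 4.12 (cv2) and the standard library are available. Lean on these libraries where they do the work, as an engineer would, in place of code of your own. Each camera call takes 0.05 s, during which the arm holds its last target. There are 200 camera calls.

## Working session

There is one attempt and no reset: what is moved stays moved. The work goes in short steps, Python scripts to look and compute and a shell command to move; the robot and the scene stay as the last step left them, time stands still between calls to the robot, and variables do not carry over. Pictures are saved under pics/ and viewed, at most 10 in all, crops included, and the job is handed in when it is done.

```bash
mkdir -p pics; ls; python3 - <<'E'
from plant import bot
import cv2
for n in("scene","top"):
    c=bot.capture(n); cv2.imwrite(f"pics/{n}0.png",c["pixels"]); print({k:v for k,v in c.items() if k!="pixels"})
s=bot.get_state();print(s)
E
```

```text
pics
{'vfov': 48.556976394497596, 'cx': 260.8557817524987, 'cy': 193.74634978072902, 'position': array([1.15058222, 0.62842117, 1.35379545]), 'attitude': array([0.11341412, 0.27830707, 0.88614694, 0.35274072])}
{'vfov': 45.894066476341244, 'cx': 251.16494059522523, 'cy': 193.61520073653577, 'position': array([0.46152976, 0.0313974 , 1.36039052]), 'attitude': array([ 0.02704851, -0.0443983 , -0.69465727,  0.71745972])}
{'t': 0.1, 'joint_positions': array([-1.43108244e+00,  8.78878104e-02,  1.37210465e+00, -1.18251342e-06,
        1.68359837e+00, -1.03119208e-01]), 'dq': array([-0.00124061, -0.00215132, -0.00334973, -0.00031948,  0.00069093,
       -0.00015997]), 'joint_torque': array([ 2.83235488e-03, -3.53011286e+01, -3.14219069e+01, -1.68443021e-04,
        7.92720937e-03,  3.31752290e-06]), 'tcp_pos': array([ 0.13217671, -0.5334571 ,  0.24725169]), 'orientation': array([ 9.92637574e-01,  1.21118321e-01, -1.88670925e-05, -9.98909666e-04]), 'ft_force': array([ 0.39406549, -0.28711765,  0.24947947]), 'moment': array([ 0.01918228, -0.00690911, -0.01016394]), 'grasp_force': 0.0, 'finger_gap': 1.0010186866966073}
```

View pics/scene0.png

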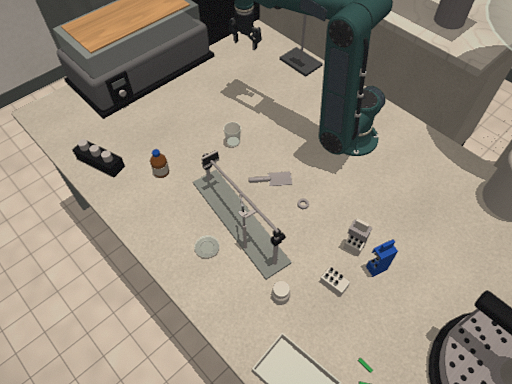

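View pics/top0.png

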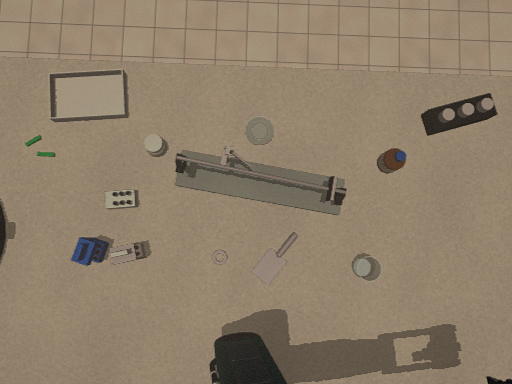

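The scene view shows the white carrier at about (358,235), the blue look-alike at (382,258) and the bar from (210,165) to (278,240) with the catch at (243,208). In the top view the carrier is at (128,253), the bar's uphill end at (180,163), the catch at (228,155) and the stop end at (337,190).

```bash
python3 - <<'E'
import cv2,numpy as np
s=cv2.imread("pics/scene0.png");t=cv2.imread("pics/top0.png")
f=lambda im,x,y,w,h,k:cv2.resize(im[y:y+h,x:x+w],None,fx=k,fy=k,interpolation=cv2.INTER_CUBIC)
a=f(t,70,140,100,130,4); b=f(s,310,200,100,130,4)
cv2.imwrite("pics/carr.png",np.hstack([a,b]))
a=f(t,165,135,190,85,4); b=f(s,185,145,190,64,4)
cv2.imwrite("pics/bar.png",np.vstack([a]))
cv2.imwrite("pics/bar2.png",f(s,185,140,115,140,4))
E
```

```text
(no output)
```

View pics/carr.png

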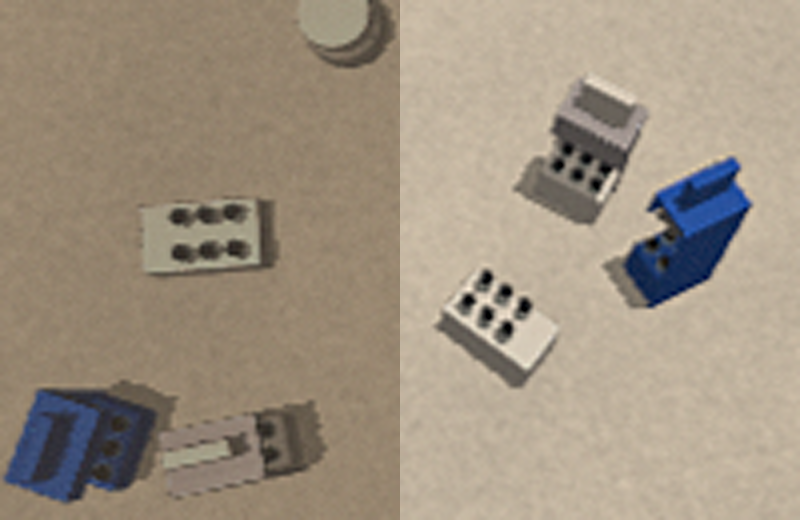

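View pics/bar.png

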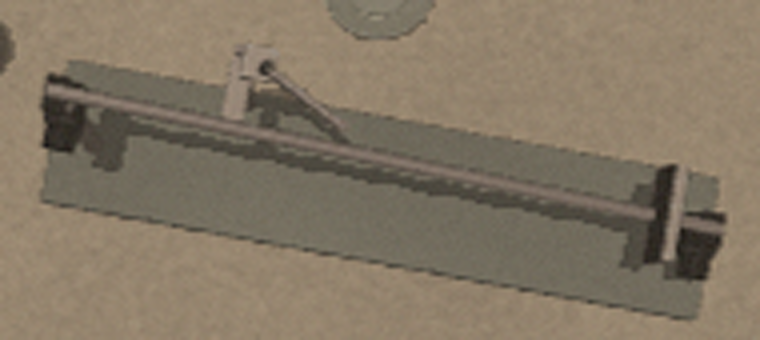

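View pics/bar2.png

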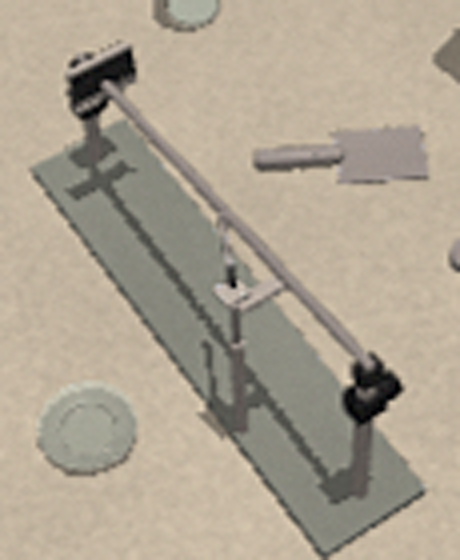

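The crops show the carrier's top plate at about (160-268, 412-497) in the top crop, with the fin along it and the hook opening towards world +x. The stand's base corners and bar ends are sharp, and the catch tip is at about (345,138) in bar.png and (225,220) in bar2.png. I'll take one larger crop of the carrier for pixel picks.

```bash
python3 - <<'E'
import cv2,numpy as np
s=cv2.imread("pics/scene0.png");t=cv2.imread("pics/top0.png")
f=lambda im,x,y,w,h,k:cv2.resize(im[y:y+h,x:x+w],None,fx=k,fy=k,interpolation=cv2.INTER_CUBIC)
a=f(t,105,236,48,40,10); b=f(s,340,216,32,40,10)
cv2.imwrite("pics/c10.png",np.hstack([a,b]))
E
```

```text
(no output)
```

View pics/c10.png

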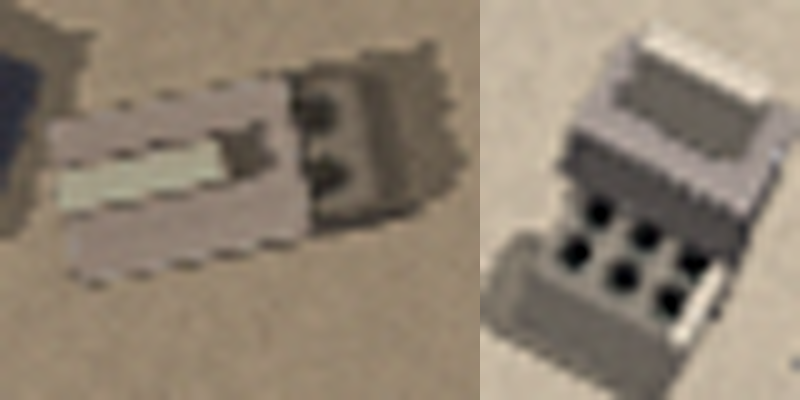

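The close crop shows the plate corners at (48,122), (290,78), (310,238), (75,287) and the fin top at (58,172)-(224,180) in the top view. In the scene half the fin's near edge runs (640,45)-(763,102) and the plate's front corners are (572,128) and (742,212). Next I fit poses to these points.

```bash
cat > fit.py <<'E'
import cv2,numpy as np
from plant import bot
from scipy.spatial.transform import Rotation as R
from scipy.optimize import least_squares
cal={}
for n in("scene","top"):
    c=bot.capture(n);c["f"]=192/np.tan(np.radians(c["vfov"])/2);cal[n]=c
def proj(n,P):
    c=cal[n];q=R.from_quat(c["attitude"]).inv().apply(P-c["position"])
    return np.c_[c["cx"]+c["f"]*q[:,0]/-q[:,2],c["cy"]+c["f"]*q[:,1]/q[:,2]]
def px(d,k,off):return (np.array(d,float)+.5)/k-.5+np.array(off)
def world(p,P): # p x,y,z(m), yaw
    return R.from_euler('z',p[3]).apply(np.array(P)/1000.)+p[:3]
def fit(obs,p0,free):
    def full(v):
        p=np.array(p0,float);p[free]=v;return p
    def res(v):
        p=full(v);return np.concatenate([(proj(n,world(p,P))-u).ravel() for n,P,u in obs])
    r=least_squares(res,np.array(p0)[free],loss='soft_l1');return full(r.x),res(r.x).reshape(-1,2)
E
python3 - <<'E'
from fit import *
np.set_printoptions(precision=4,suppress=True)
ct=[(20,32,141),(20,-32,141),(-24,-32,141),(-24,32,141),(6,22,181),(6,-22,181),(-6,-22,181),(-6,22,181)]
ut=px([(48,122),(290,78),(310,238),(75,287),(58,172),(218,138),(224,180),(62,212)],10,(105,236))
cs=[(6,-22,181),(6,22,181),(-6,-22,181),(-6,22,181),(20,-32,141),(20,32,141)]
us=px([(160,45),(283,102),(172,25),(297,85),(92,128),(262,212)],10,(340,216))
obs=[("top",ct,ut),("scene",cs,us)]
for fr in([0,1,3],[0,1,2,3]):
    p,r=fit(obs,[.3,.4,0,.1],fr);print("carrier",p,np.degrees(p[3]));print(r)
bt=[(60,270,12),(60,-230,12),(-50,-230,12),(-50,270,12)]
obs=[("top",bt,px([(68,60),(718,178),(693,318),(42,200)],4,(165,135))),
("scene",[(60,270,12),(-50,270,12),(60,-230,12),(-50,-230,12)][0:3],px([(325,555),(425,490),(32,172)],4,(185,140)))]
for fr in([0,1,3],[0,1,2,3]):
    p,r=fit(obs,[.5,.1,0,-.1],fr);print("stand",p,np.degrees(p[3]));print(r)
p,_=fit(obs,[.5,.1,0,-.1],[0,1,3])
for dz in(-10,0,10):
    z=lambda y:190+.1584*y+dz
    print(dz,4*(proj("scene",world(p,[(0,242,z(242)),(0,-160,z(-160)),(13,57.0,z(57)+14)]))-[185,140]),4*(proj("top",world(p,[(0,242,z(242)),(0,-205,z(-205)),(13,57.0,z(57)+14)]))-[165,135]))
E
```

```text
carrier [0.4175 0.3395 0.     0.2263] 12.963591412551006
[[-0.2099 -0.3463]
 [-0.4427 -0.6644]
 [ 0.3765 -0.265 ]
 [-0.1663 -0.3913]
 [-0.8824 -0.4378]
 [ 0.183  -0.4056]
 [ 0.3711  0.0213]
 [-0.5095  0.2004]
 [-0.0711 -0.8835]
 [ 0.0504 -0.0689]
 [ 0.3775 -1.5093]
 [ 0.2633 -1.0487]
 [-0.1631 -1.2516]
 [ 0.5055 -0.2177]]
carrier [ 0.4167  0.3403 -0.0055  0.226 ] 12.949057151928885
[[ 0.0872 -0.0884]
 [-0.2521 -0.38  ]
 [ 0.551  -0.0522]
 [ 0.1153 -0.2054]
 [-0.5777 -0.1923]
 [ 0.4092 -0.1408]
 [ 0.5926  0.2654]
 [-0.2093  0.4249]
 [-0.0535  0.001 ]
 [ 0.0254  0.8054]
 [ 0.3905 -0.6195]
 [ 0.234  -0.1688]
 [-0.1243 -0.412 ]
 [ 0.485   0.6067]]
stand [ 0.6282 -0.0425  0.     -0.1489] -8.53191559539
[[-0.6505 -0.9667]
 [ 0.107  -0.4005]
 [ 0.5602  0.4613]
 [-1.3387 -0.2576]
 [-0.1375 -0.1717]
 [ 0.7642 -0.8514]
 [-0.5191 -1.9085]]
stand [ 0.6283 -0.044  -0.0106 -0.1461] -8.370957734536002
[[ 0.2016 -0.0667]
 [-0.218  -0.1833]
 [ 0.3785  0.4186]
 [-0.3226  0.3927]
 [-0.3133  0.7519]
 [ 0.3741  0.0909]
 [-0.5671 -0.4024]]
-10 [[369.5671 372.129 ]
 [104.6011  89.2486]
 [222.775  227.7929]] [[ 47.3837  89.392 ]
 [712.7854 228.0455]
 [336.8869 126.0651]]
0 [[370.0474 365.5802]
 [103.5909  82.2141]
 [222.3563 220.8392]] [[ 45.2109  86.534 ]
 [716.1848 226.4945]
 [337.2286 123.5656]]
10 [[370.5338 358.948 ]
 [102.5698  75.1041]
 [221.9326 213.803 ]] [[ 43.0001  83.6258]
 [719.6402 224.9179]
 [337.5763 121.0229]]
```

```bash
python3 -m inch '{"steps":[18,39,0,8.1,0,18,39,0,8.1,0,18,39,0,8.1,0,18,39,0,8.1,0,18,39,0,8.1,0,18,39,0,8.1,0,18,39,0,8.1,0,18,39,0,8.1,0,18,39,0,8.1,0,18,39,0,8.1,0,18,39,0,8.1,0,9,44,0,0,0,9,44,0,0,0,9,44,0,0,0,9,44,0,0,0,9,44,0,0,0,9,44,0,0,0,9,44,0,0,0,9,44,0,0,0,9,44,0,0,0]}' 40
```

```text
t: 2.2
tcp_pos: [0.4111, 0.2931, 0.2482]
orientation: [0.622, 0.783, -0.0, 0.0]
ft_force: [0.8, -0.3, 0.2]
finger_gap: 1.003
grasp_force: 0.0
```

```bash
cat > st.py <<'E'
from plant import bot
import numpy as np
from scipy.spatial.transform import Rotation as R
s=bot.get_state();y=R.from_quat(s["orientation"]).as_matrix()
print("t",round(s["t"],2),"tcp",np.round(s["tcp_pos"]*1e3,1),"closeyaw",np.round(np.degrees(np.arctan2(y[1,1],y[0,1])),2),"zdir",np.round(y[:,2],3),"F",np.round(s["ft_force"],2),"M",np.round(s["moment"],3),"gap",round(s["finger_gap"],3),s["grasp_force"])
E
python3 st.py
```

```text
t 2.2 tcp [411.1 293.1 248.2] closeyaw 13.05 zdir [ 0. -0. -1.] F [ 0.78 -0.27  0.18] M [-0.019 -0.031 -0.036] gap 1.003 0.0
```

```bash
python3 -m inch '{"steps":[3,24,0,0,0,3,23,0,0,0,0,0,-20,0,0,0,0,-20,0,0,0,0,0,0,0,0,0,0,0,0]}' && python3 - <<'E'
from plant import bot
import cv2,numpy as np
f=lambda im,x,y,w,h,k:cv2.resize(im[y:y+h,x:x+w],None,fx=k,fy=k,interpolation=cv2.INTER_CUBIC)
a=f(bot.capture("top")["pixels"],90,220,70,75,5.5);b=f(bot.capture("scene")["pixels"],320,185,70,75,5.5)
cv2.imwrite("pics/g1.png",np.hstack([a,b]))
E
```

```text
t: 2.8
tcp_pos: [0.417, 0.338, 0.2081]
orientation: [0.622, 0.783, -0.001, -0.0]
ft_force: [0.2, 1.4, 0.4]
finger_gap: 0.995
grasp_force: 0.0
```

View pics/g1.png

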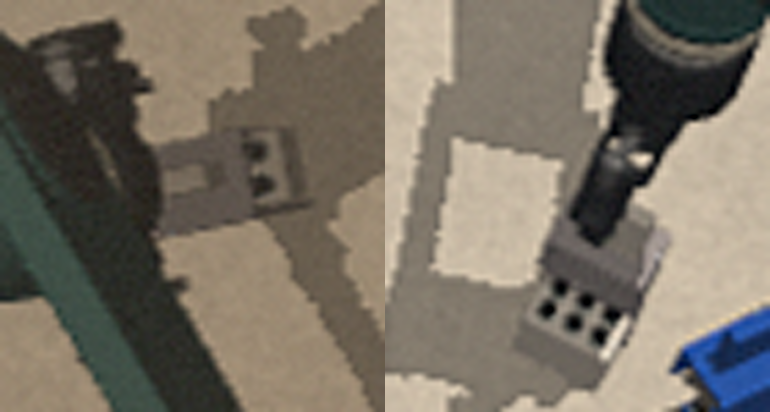

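The picture shows the near finger on the open side of the fin, tip at about (595,240), and the carrier's length in line with the hand. I'm descending and gripping.

```bash
python3 -m inch '{"steps":[0,1,-12,0,0,0,1,-12,0,0,0,0,-8,0,0,0,0,-6,0,0,0,0,0,0,0,0,0,0,0,0]}' && python3 st.py
```

```text
t: 3.5
tcp_pos: [0.4172, 0.3401, 0.1702]
orientation: [0.622, 0.783, -0.0, -0.0]
ft_force: [0.0, -0.3, -0.5]
finger_gap: 1.001
grasp_force: 0.0
t 3.5 tcp [417.2 340.1 170.2] closeyaw 13.01 zdir [-0. -0. -1.] F [ 0.02 -0.27 -0.5 ] M [-0.047 -0.002  0.047] gap 1.001 0.0
```

```bash
python3 -m inch '{"steps":[0,0,0,0,0.5,0,0,0,0,0.7,0,0,0,0,0.8,0,0,0,0,0.9,0,0,0,0,1,0,0,0,0,1,0,0,0,0,1,0,0,0,0,1,0,0,0,0,1,0,0,0,0,1]}' 50 && python3 st.py
```

```text
t: 4.5
tcp_pos: [0.4174, 0.3402, 0.1706]
orientation: [0.622, 0.783, 0.0, 0.0]
ft_force: [0.4, 0.3, 1.4]
finger_gap: 0.131
grasp_force: 50.0
t 4.5 tcp [417.4 340.2 170.6] closeyaw 13.01 zdir [ 0.001  0.    -1.   ] F [0.43 0.29 1.38] M [ 0.031 -0.124  0.018] gap 0.131 49.97666001319885
```

```bash
python3 -m inch '{"steps":[0,0,3,0,1,0,0,5,0,1,0,0,10,0,1,0,0,15,0,1,0,0,20,0,1,0,0,20,0,1,0,0,20,0,1,0,0,20,0,1,0,0,12,0,1,0,0,7,0,1,0,0,0,0,1,0,0,0,0,1,0,0,0,0,1]}' && python3 st.py
```

```text
t: 5.8
tcp_pos: [0.4169, 0.3399, 0.3009]
orientation: [0.622, 0.783, -0.001, -0.0]
ft_force: [-0.0, -0.9, -3.6]
finger_gap: 0.134
grasp_force: 49.3
t 5.8 tcp [416.9 339.9 300.9] closeyaw 13.01 zdir [-0.002 -0.001 -1.   ] F [-0.04 -0.85 -3.61] M [-0.038 -0.028  0.018] gap 0.134 49.268624782562256
```

```bash
python3 -m inch '{"steps":[5,-7,0,-1.5,1,10,-14,0,-1.5,1,14,-20,1,-1.5,1,14,-20,1,-1.5,1,14,-20,0,-1.5,1,14,-20,0,-1.5,1,14,-20,0,-1.5,1,14,-20,0,-1.5,1,14,-20,0,-1.5,1,14,-20,0,-1.5,1,14,-20,0,-1.5,1,12,-17,0,-1.5,1,7,-9,0,-1.5,1,3,-4,0,-1.9,1,0,0,0,0,1,0,0,0,0,1,0,0,0,0,1]}' && python3 st.py; python3 - <<'E'
from plant import bot
import cv2,numpy as np
f=lambda im,x,y,w,h,k:cv2.resize(im[y:y+h,x:x+w],None,fx=k,fy=k,interpolation=cv2.INTER_CUBIC)
a=f(bot.capture("top")["pixels"],165,130,130,100,3);b=f(bot.capture("scene")["pixels"],205,160,130,100,3)
cv2.imwrite("pics/g2.png",np.hstack([a,b]))
E
```

```text
t: 7.5
tcp_pos: [0.5798, 0.11, 0.3045]
orientation: [0.756, 0.654, 0.0, -0.0]
ft_force: [-0.3, 0.2, -4.4]
finger_gap: 0.131
grasp_force: 49.2
t 7.5 tcp [579.8 110.  304.5] closeyaw -8.31 zdir [ 0.  0. -1.] F [-0.28  0.18 -4.37] M [-0.008  0.008  0.051] gap 0.131 49.24322783946991
```

View pics/g2.png

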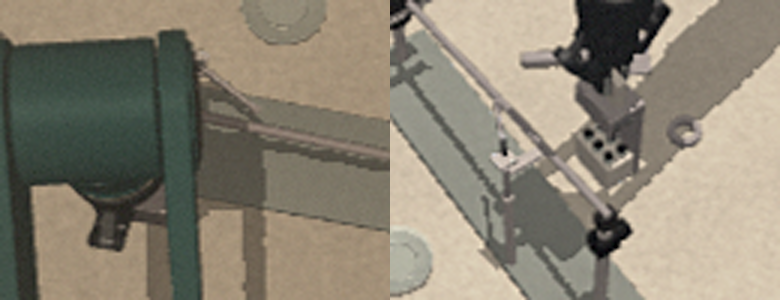

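The picture shows the carrier upright on the -x side of the bar, level with the upper post and clear of everything. Before entering I'll refine the bar line from the first pictures with sub-pixel profiles.

```bash
python3 - <<'E'
from fit import *
np.set_printoptions(precision=2,suppress=True)
p=np.array([.6282,-.043,0,np.radians(-8.45)])
im={n:cv2.cvtColor(cv2.imread(f"pics/{n}0.png"),cv2.COLOR_BGR2LAB).astype(np.float32) for n in cal}
ys={"top":np.r_[-100:30:10,80:110:10],"scene":np.r_[-130:40:10,130:200:10]}
def pts(dx,h,yw):
    out={}
    for n in ys:
        y=ys[n];q=p.copy();q[3]+=yw
        out[n]=proj(n,world(q,np.c_[dx+0*y,y,190+.1584*y+h]))
    return out
base=pts(0,0,0);obs={}
for n,b in base.items():
    g=np.gradient(b,axis=0);nn=np.c_[-g[:,1],g[:,0]];nn/=np.linalg.norm(nn,axis=1)[:,None]
    k=np.arange(-5,5.01,.25);res=[]
    for i in range(len(b)):
        m=(b[i]+k[:,None]*nn[i]).astype(np.float32)
        # bar is pinkish vs green base: a channel
        v=cv2.remap(im[n][:,:,1],m[:,:1],m[:,1:],cv2.INTER_LINEAR).ravel()
        w=np.clip(v-np.median(v)-.4*(v.max()-np.median(v)),0,None)
        j=np.argmax(v);w*=abs(k-k[j])<2
        res.append((w*k).sum()/w.sum())
    obs[n]=(nn,np.array(res));print(n,np.array(res))
def f(v):
    q=pts(*v);r=[]
    for n in q:
        nn,o=obs[n];r.append(((q[n]-base[n])*nn).sum(1)-o)
    return np.concatenate(r)
r=least_squares(f,[0,0,0],loss='soft_l1',f_scale=.3,x_scale=[1,1,.01]);print(r.x[:2],np.degrees(r.x[2]),np.abs(r.fun).mean())
for h in(-5,0,5):
    r=least_squares(lambda v:f([v[0],h,v[1]])[:len(ys['top'])] if list(ys)[0]=='top' else 0,[0,0],x_scale=[1,.01]);print(h,r.x[0],np.degrees(r.x[1]))
E
```

```text
top [ 0.1  -0.41 -0.22 -0.52  0.14 -0.03 -0.02  0.09 -0.08 -0.19 -0.12  0.15
 -0.78 -0.43  0.07 -0.15]
scene [-0.7  -0.08 -0.27 -0.56 -0.06 -0.66 -0.34  0.85 -0.19 -0.53 -0.26 -0.35
 -0.03 -0.82 -0.38 -0.28 -0.22  0.53  1.4  -0.26  0.05 -0.19 -0.03 -0.68]
[-0.45  1.13] -0.1474457496248275 0.2690549998021589
-5 0.3490927605892 0.04441502339521897
0 -0.4052148924838572 0.04421220317966629
5 -1.1595229187401428 0.044009475533178744
```

```bash
python3 -m inch '{"steps":[5,-0.8,-1,-0.2,1,8,-1.3,-0.5,0,1,8,-1.3,0,0,1,8,-1.3,0,0,1,8,-1.3,0,0,1,8,-1.3,0,0,1,8,-1.3,0,0,1,7,-1.2,0,0,1,5,-0.9,0,0,1,4,-0.7,0,0,1,0,0,0,0,1,0,0,0,0,1,0,0,0,0,1]}' && python3 st.py
```

```text
t: 9.0
tcp_pos: [0.649, 0.0978, 0.303]
orientation: [0.758, 0.652, 0.0, -0.0]
ft_force: [0.1, -0.3, -3.7]
finger_gap: 0.133
grasp_force: 49.2
t 9.0 tcp [649.   97.8 303. ] closeyaw -8.58 zdir [ 0.  0. -1.] F [ 0.07 -0.25 -3.74] M [-0.052  0.003  0.049] gap 0.133 49.24316704273224
```

```bash
python3 -m inch '{"steps":[0,0,-3,0,1,0,0,-3,0,1,0,0,-2,0,1,0,0,-2,0,1,0,0,-1,0,1,0,0,0,0,1,0,0,0,0,1]}' && python3 st.py
python3 -m inch '{"steps":[0,0,-1,0,1,0,0,-1,0,1,0,0,-1,0,1,0,0,0,0,1]}' && python3 st.py
python3 -m inch '{"steps":[0,0,-1,0,1,0,0,-1,0,1,0,0,0,0,1]}' && python3 st.py
```

```text
t: 9.7
tcp_pos: [0.6492, 0.0977, 0.2919]
orientation: [0.758, 0.652, 0.0, 0.0]
ft_force: [0.1, 0.4, -4.1]
finger_gap: 0.132
grasp_force: 49.2
t 9.7 tcp [649.2  97.7 291.9] closeyaw -8.59 zdir [ 0. -0. -1.] F [ 0.15  0.37 -4.09] M [ 0.042 -0.022  0.018] gap 0.132 49.22398030757904
t: 10.1
tcp_pos: [0.6491, 0.0977, 0.2885]
orientation: [0.758, 0.652, -0.0, -0.0]
ft_force: [0.1, -0.2, -3.6]
finger_gap: 0.131
grasp_force: 49.2
t 10.1 tcp [649.1  97.7 288.5] closeyaw -8.59 zdir [-0. -0. -1.] F [ 0.07 -0.16 -3.58] M [-0.002  0.055  0.004] gap 0.131 49.22179162502289
t: 10.4
tcp_pos: [0.6492, 0.0977, 0.2866]
orientation: [0.758, 0.652, -0.0, -0.0]
ft_force: [-0.2, 0.3, -3.4]
finger_gap: 0.131
grasp_force: 49.2
t 10.4 tcp [649.2  97.7 286.6] closeyaw -8.59 zdir [-0. -0. -1.] F [-0.21  0.26 -3.4 ] M [ 0.006 -0.002 -0.023] gap 0.131 49.222129583358765
```

```bash
python3 -m inch '{"steps":[0,0,-1,0,1,0,0,0,0,1]}' |grep -E "tcp|force"
python3 -m inch '{"steps":[0,0,-1,0,1,0,0,0,0,1]}'|grep -E "tcp|force"
python3 -m inch '{"steps":[0,0,-1,0,1,0,0,0,0,1]}'|grep -E "tcp|force"
```

```text
tcp_pos: [0.6492, 0.0977, 0.2856]
ft_force: [0.4, 0.4, -4.2]
grasp_force: 49.2
tcp_pos: [0.6492, 0.0977, 0.2847]
ft_force: [-0.6, -0.3, -3.4]
grasp_force: 49.2
tcp_pos: [0.6492, 0.0977, 0.2836]
ft_force: [-0.2, 0.6, -3.3]
grasp_force: 49.2
```

```bash
python3 -m inch '{"steps":[0,0,-1,0,1,0,0,0,0,1]}' |grep -E "tcp|ft"
python3 -m inch '{"steps":[0,0,-1,0,1,0,0,0,0,1]}'|grep -E "tcp|ft"
python3 -m inch '{"steps":[0,0,-1,0,1,0,0,0,0,1]}'|grep -E "tcp|ft"
```

```text
tcp_pos: [0.6492, 0.0977, 0.2826]
ft_force: [0.4, 0.0, -4.0]
tcp_pos: [0.6492, 0.0977, 0.2819]
ft_force: [0.2, 0.2, -3.3]
tcp_pos: [0.6493, 0.0977, 0.2812]
ft_force: [0.1, -0.3, -1.8]
```

```bash
python3 -m inch '{"steps":[0,0,0,0,1,0,0,0,0,1,0,0,0,0,1]}' 90|grep -E "tcp|ft"
python3 -m inch '{"steps":[-0.3,-2,-0.3,0,1,-0.6,-4,-0.6,0,1,-0.6,-4,-0.7,0,1,-0.6,-4,-0.6,0,1,0,0,0,0,1]}'|grep -E "tcp|ft|t:"
python3 st.py
```

```text
tcp_pos: [0.6493, 0.0977, 0.2812]
ft_force: [0.1, -0.0, -1.6]
t: 12.4
tcp_pos: [0.6469, 0.0828, 0.2785]
ft_force: [-1.5, -0.2, -0.6]
t 12.4 tcp [646.9  82.8 278.5] closeyaw -8.65 zdir [-0.001 -0.001 -1.   ] F [-1.52 -0.24 -0.65] M [-0.087  0.231  0.01 ] gap 0.124 90.48282980918884
```

```bash
python3 -m inch '{"steps":[-0.8,0,0.5,0,1,0,0,0,0,1]}'|grep -E "tcp|ft|t:"
python3 -m inch '{"steps":[-0.6,-4,-0.6,0,1,-0.6,-4,-0.6,0,1,-0.6,-4,-0.6,0,1,0,0,0,0,1]}'|grep -E "tcp|ft|t:"
python3 st.py
```

```text
t: 12.6
tcp_pos: [0.6466, 0.0836, 0.2792]
ft_force: [0.8, -0.6, -1.5]
t: 13.0
tcp_pos: [0.6445, 0.0709, 0.2771]
ft_force: [0.5, -0.1, -2.3]
t 13.0 tcp [644.5  70.9 277.1] closeyaw -8.64 zdir [-0.    -0.001 -1.   ] F [ 0.52 -0.13 -2.3 ] M [-0.073 -0.119 -0.003] gap 0.124 90.33874869346619
```

```bash
python3 -m inch '{"steps":[-0.5,-3,-0.6,0,1,-0.4,-3,-0.5,0,1,-0.4,-3,-0.5,0,1,0,0,0,0,1]}'|grep -E "tcp|ft|t:"
python3 -m inch '{"steps":[-0.5,-3,-0.5,0,1,-0.4,-3,-0.5,0,1,-0.4,-3,-0.5,0,1,0,0,0,0,1]}'|grep -E "tcp|ft|t:"
python3 -m inch '{"steps":[-0.5,-3,-0.5,0,1,-0.4,-3,-0.5,0,1,0,0,0,0,1]}'|grep -E "tcp|ft|t:"
```

```text
t: 13.4
tcp_pos: [0.643, 0.0625, 0.2756]
ft_force: [-1.3, -0.7, -1.2]
t: 13.8
tcp_pos: [0.6415, 0.0534, 0.2741]
ft_force: [-1.6, 0.6, -2.3]
t: 14.1
tcp_pos: [0.6407, 0.0472, 0.2731]
ft_force: [-1.1, 1.2, -1.2]
```

```bash
python3 -m inch '{"steps":[-0.5,-3,-0.5,0,1,-0.4,-3,-0.5,0,1,-0.4,-3,-0.5,0,1,0,0,0,0,1]}'|grep -E "tcp|ft|t:"
python3 -m inch '{"steps":[-0.5,-3,-0.5,0,1,-0.4,-3,-0.5,0,1,-0.4,-3,-0.5,0,1,0,0,0,0,1]}'|grep -E "tcp|ft|t:"
python3 st.py
```

```text
t: 14.5
tcp_pos: [0.6394, 0.038, 0.2716]
ft_force: [-3.3, 1.8, -2.6]
t: 14.9
tcp_pos: [0.6382, 0.0288, 0.2701]
ft_force: [-2.4, 1.3, -2.0]
t 14.9 tcp [638.2  28.8 270.1] closeyaw -8.65 zdir [-0.001 -0.001 -1.   ] F [-2.43  1.3  -2.03] M [ 0.231  0.542 -0.072] gap 0.123 90.4205310344696
```

```bash
python3 -m inch '{"steps":[-0.5,-3,-0.5,0,1,-0.4,-3,-0.5,0,1,-0.5,-3,-0.5,0,1,-0.4,-3,-0.5,0,1,0,0,0,0,1]}'|grep -E "tcp|ft|t:"
python3 -m inch '{"steps":[-0.5,-3,-0.5,0,1,-0.4,-3,-0.5,0,1,-0.5,-3,-0.5,0,1,-0.4,-3,-0.5,0,1,0,0,0,0,1]}'|grep -E "tcp|ft|t:"
python3 st.py
```

```text
t: 15.4
tcp_pos: [0.6365, 0.017, 0.2681]
ft_force: [-2.4, 0.6, -2.5]
t: 15.9
tcp_pos: [0.6347, 0.0049, 0.2661]
ft_force: [-3.1, 0.1, -1.1]
t 15.9 tcp [634.7   4.9 266.1] closeyaw -8.63 zdir [-0.    -0.001 -1.   ] F [-3.13  0.1  -1.08] M [ 0.175  0.53  -0.007] gap 0.12 90.43907046318054
```

```bash
python3 -m inch '{"steps":[-0.5,-3,-0.5,0,1,-0.4,-3,-0.5,0,1,-0.5,-3,-0.4,0,1,-0.4,-3,-0.5,0,1,-0.5,-3,-0.5,0,1,0,0,0,0,1]}'|grep -E "tcp|ft|t:"
python3 -m inch '{"steps":[-0.5,-3,-0.4,0,1,-0.4,-3,-0.5,0,1,0,0,0,0,1]}'|grep -E "tcp|ft|t:"
python3 -m inch '{"steps":[-0.4,-3,-0.5,0,1,0,0,0,0,1]}'|grep -E "tcp|ft|t:"
```

```text
t: 16.5
tcp_pos: [0.6324, -0.0101, 0.2637]
ft_force: [-3.1, 0.2, -1.2]
t: 16.8
tcp_pos: [0.6315, -0.0159, 0.2628]
ft_force: [-1.7, 1.1, -1.9]
t: 17.0
tcp_pos: [0.6311, -0.0187, 0.2623]
ft_force: [-2.9, 0.7, -2.3]
```

```bash
python3 -m inch '{"steps":[-0.4,-2,-0.4,0,1,0,0,0,0,1]}'|grep -E "tcp|ft|t:"
python3 -m inch '{"steps":[-0.3,-2,-0.3,0,1,0,0,0,0,1]}'|grep -E "tcp|ft|t:"
python3 -m inch '{"steps":[-0.3,-2,-0.3,0,1,0,0,0,0,1]}'|grep -E "tcp|ft|t:"
python3 st.py
```

```text
t: 17.2
tcp_pos: [0.6308, -0.0205, 0.262]
ft_force: [-2.0, 1.7, -1.3]
t: 17.4
tcp_pos: [0.6305, -0.0226, 0.2617]
ft_force: [-2.4, 1.4, -1.5]
t: 17.6
tcp_pos: [0.6305, -0.0253, 0.2614]
ft_force: [-0.5, -0.6, -2.4]
t 17.6 tcp [630.5 -25.3 261.4] closeyaw -8.65 zdir [ 0.001 -0.002 -1.   ] F [-0.49 -0.59 -2.39] M [0.036 0.219 0.027] gap 0.122 90.41638255119324
```

The sideways force fell from -2.4 N to about -0.5 N and the uphill force vanished with the throat about 18 mm uphill of the middle, so the catch has shut behind the lip. I'm letting go.

```bash
python3 -m inch '{"steps":[0,0,0,0,0,0,0,0,0,0,0,0,0,0,0,0,0,0,0,0,0,0,0,0,0,0,0,0,0,0,0,0,0,0,0,0,0,0,0,0]}' && python3 st.py; python3 - <<'E'
from plant import bot
import cv2,numpy as np
f=lambda im,x,y,w,h,k:cv2.resize(im[y:y+h,x:x+w],None,fx=k,fy=k,interpolation=cv2.INTER_CUBIC)
a=f(bot.capture("top")["pixels"],225,130,130,100,3);b=f(bot.capture("scene")["pixels"],180,140,130,100,3)
cv2.imwrite("pics/g3.png",np.hstack([a,b]))
E
```

```text
t: 18.4
tcp_pos: [0.6302, -0.0243, 0.2614]
orientation: [0.758, 0.652, 0.0, 0.0]
ft_force: [-0.1, -0.1, 0.6]
finger_gap: 0.998
grasp_force: 0.0
t 18.4 tcp [630.2 -24.3 261.4] closeyaw -8.58 zdir [ 0. -0. -1.] F [-0.15 -0.07  0.59] M [-0.008  0.005  0.023] gap 0.998 0.0
```

View pics/g3.png

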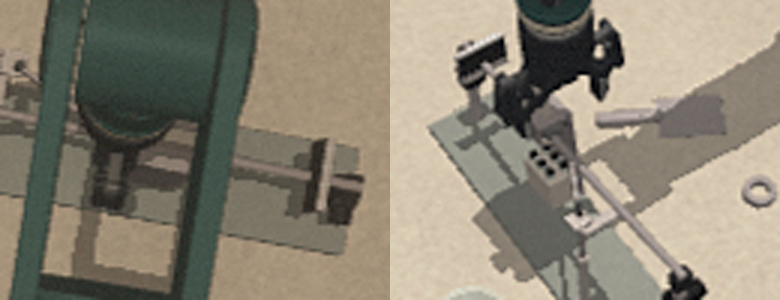

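The picture shows the jaws open and the carrier hanging on the bar beyond the catch, on its way. I'll lift straight up and back away, then check where it stops.

```bash
python3 -m inch '{"steps":[0,0,5,0,0,0,0,10,0,0,0,0,15,0,0,0,0,15,0,0,0,0,15,0,0,0,0,15,0,0,0,0,15,0,0,-20,15,0,0,0,-30,30,0,0,0,-30,30,0,0,0,-30,30,0,0,0,-30,30,0,0,0,-30,30,0,0,0,-30,30,0,0,0,-20,20,0,0,0,0,0,0,0,0,0,0,0,0,0]}' && python3 - <<'E'
from plant import bot
import cv2,numpy as np
f=lambda im,x,y,w,h,k:cv2.resize(im[y:y+h,x:x+w],None,fx=k,fy=k,interpolation=cv2.INTER_CUBIC)
A=bot.capture("top")["pixels"];B=bot.capture("scene")["pixels"]
a=f(A,200,135,160,90,5);b=f(B,185,130,105,80,5)
b=cv2.copyMakeBorder(b,0,0,0,800-b.shape[1],0)[:400]
o=np.vstack([f(A,225,150,130,70,4)[:, :520],np.zeros((1,520,3),np.uint8),f(B,185,130,130,75,4)]);cv2.imwrite("pics/g4.png",o);print(o.shape)
E
```

```text
t: 20.2
tcp_pos: [0.4102, 0.191, 0.3532]
orientation: [0.758, 0.653, 0.001, 0.001]
ft_force: [0.8, 0.8, 0.3]
finger_gap: 1.003
grasp_force: 0.0
(581, 520, 3)
```

View pics/g4.png

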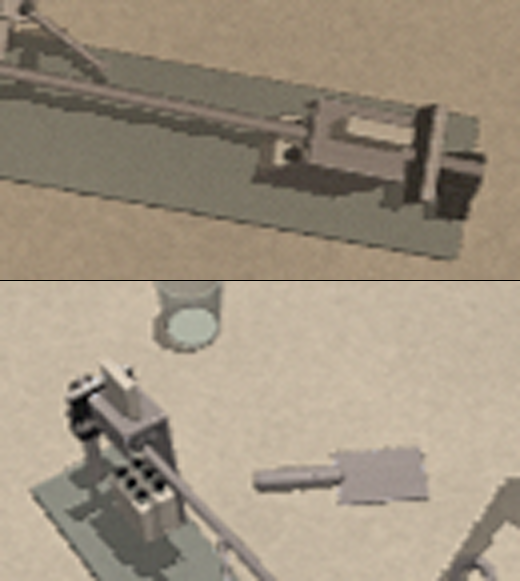

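The final view shows the carrier against the end stop (top view, x≈305-425), hanging on the bar, with the catch shut at (105,75). I'll wait one second to confirm it is still, then hand in.

```bash
python3 - <<'E'
from plant import bot
import numpy as np
np.save("a.npy",bot.capture("top")["pixels"])
E
python3 -m inch '{"steps":[0,0,0,0,0,0,0,0,0,0,0,0,0,0,0,0,0,0,0,0,0,0,0,0,0,0,0,0,0,0,0,0,0,0,0,0,0,0,0,0,0,0,0,0,0,0,0,0,0,0]}'|head -1
python3 - <<'E'
from plant import bot
import numpy as np
d=np.abs(bot.capture("top")["pixels"].astype(int)-np.load("a.npy"))[140:220,225:355]
print(d.max(),d.mean())
if d.mean()<3: print(bot.close_job())
E
```

```text
t: 21.35
136 3.402852564102564
```

```bash
python3 - <<'E'
from plant import bot
import numpy as np
g=lambda:bot.capture("top")["pixels"].astype(int)
a=np.load("a.npy").astype(int);b=g();c=g()
m=lambda d,r:np.abs(d)[r].mean().round(2)
W=np.s_[150:215,295:345];N=np.s_[90:130,280:400]
for n,d in(("a-b",a-b),("b-c",b-c)):
    print(n,"carrier",m(d,W),np.abs(d)[W].max(),"bench",m(d,N),np.abs(d)[N].max(),"argbig",np.argwhere(np.abs(d[140:220,225:355]).max(2)>40)[:8].tolist())
E
```

```text
a-b carrier 6.16 136 bench 1.91 10 argbig [[36, 79], [36, 80], [36, 84], [37, 82], [37, 83], [37, 84], [38, 84], [39, 72]]
b-c carrier 2.03 16 bench 1.88 9 argbig []
```

```bash
cat > cmp.py <<'E'
from fit import *
import os
T=cal["top"]["pixels"].astype(int);S=cal["scene"]["pixels"].astype(int)
if os.path.exists("p.npz"):
    q=np.load("p.npz");a=np.abs(T-q["T"])[150:215,295:345];b=np.abs(S-q["S"])[140:210,185:235];print("top",a.mean(),a.max(),"scene",b.mean(),b.max())
np.savez("p.npz",T=T,S=S)
# predicted fin-top centre with the carrier at the stop, leaning 9 deg (s=-128)
p=np.array([.6282,-.043,0,np.radians(-8.5)]);c,s=np.cos(.157),np.sin(.157)
P=[(x-.5,-128*c+(y*c-73.7*s),191-128*s+(y*s+73.7*c)) for x in(-6,6) for y in(-22,22)]
for n,I,(x,y,w,h) in(("top",T,(300,150,40,35)),("scene",S,(198,145,28,40))):
    L=I[y:y+h,x:x+w].astype(np.uint8);m=(L.min(2)>(155 if n=="top" else 190)).astype(np.uint8)
    k,_,st,ce=cv2.connectedComponentsWithStats(m)
    i=1+np.argmax(st[1:,4]) if k>1 else 0
    print(n,"pred",proj(n,world(p,P)).mean(0).round(1),"blob",(ce[i]+[x,y]).round(1),st[i,2:])
E
python3 cmp.py
python3 -m inch '{"steps":[0,0,0,0,0,0,0,0,0,0,0,0,0,0,0,0,0,0,0,0,0,0,0,0,0,0,0,0,0,0,0,0,0,0,0,0,0,0,0,0,0,0,0,0,0,0,0,0,0,0,0,0,0,0,0,0,0,0,0,0,0,0,0,0,0,0,0,0,0,0,0,0,0,0,0]}'|head -1
python3 cmp.py
```

```text
top pred [325.7 183.3] blob [319.5 167. ] [  40   35 1400]
scene pred [212.1 149.8] blob [218.5 184. ] [2 1 2]
t: 23.1
top 2.0686153846153847 10 scene 1.4855238095238095 14
top pred [325.7 183.3] blob [319.5 167. ] [  40   35 1400]
scene pred [212.1 149.8] blob [218.5 184. ] [2 1 2]
```

It is still now. One last numeric check that it rests against the stop, since it moved after the g4 picture.

```bash
python3 - <<'E'
import numpy as np,cv2
q=np.load("p.npz")
for n,I,(x,y,w,h) in(("top",q["T"],(300,170,42,26)),("scene",q["S"],(200,140,30,26))):
    L=I[y:y+h,x:x+w].astype(np.uint8); lab=cv2.cvtColor(L,cv2.COLOR_BGR2LAB)
    print(n);print("\n".join(" ".join(f"{v:3d}" for v in r) for r in lab[::1,:,0][4:20]))
a=np.load("a.npy").astype(int)
d=np.abs(q["T"]-a).max(2);yy,xx=np.where(d>30);print(xx.min(),xx.max(),yy.min(),yy.max(),len(xx))
best=[]
A=a[172:200,300:326].astype(np.uint8);r=cv2.matchTemplate(q["T"].astype(np.uint8)[160:215,285:345],A,cv2.TM_CCOEFF_NORMED);_,v,_,l=cv2.minMaxLoc(r);print("shift",l[0]-15,l[1]-12,v)
E
```

```text
top
126 126 127 128 128 123 125 121 125 122 126 128 125 122 120 125 114 120 138 139 160 154 159 158 161 161 160 153 156 156 156 154 155 156 157 158 157 155 156 155 158 158
127 124 126 124 127 126 126 124 126 119 104 110 117 125 123 124 125 126 122 124 131 118 120 126 134 139 162 160 159 161 163 159 157 154 155 154 158 159 154 152 156 157
124 125 126 124 124 125 126 119  99  80  95 133 131 135 123 118 123 119 124 122 127 126 129 124 122 119 123 107 121 141 129 104  94  74 120 151 144 152 158 153 156 156
125 121 120 122 121 124 116  85  77  74 104 140 130 133 130 132 128 131 130 125 119 117 115 127 124 124 129 125 120  90  62  56  50  84 133 154 147 151 162 162 156 159
122 126 121 125 127 126 118 106  99  83 107 132 129 132 133 134 132 132 130 133 129 132 140 139 119 108 106 108 107  54  52  45  43  93 140 153 141 111 119 120 141 144
117 108 113 106 123 127 126 122 106 107 120 129 130 127 127 131 131 132 131 131 132 132 130 131 132 132 130 138 130  89  54  45  42 107 160 159 153 120 124 126 121 126
122 162 167 160 135 126 107  89  77  95 122 131 130 129 130 129 124 109 123 147 130 117 
[... 2865 characters left out ...]
 146 138 176 191 190 192 189 188 187 186 190 191 191
190 196 164 105  99 150 178 169 148 113 100 105  98 103 143 135 124 153 153 183 190 193 192 189 188 190 188 191 191 192
190 198 122  65  99 156 197 178 152 117  99 102 102  97 122 129 127 135 149 170 190 193 187 187 189 191 189 187 190 188
192 195 154 165 198 185 173 161 158 120  99 103 105 101 114 128 130 132 150 159 170 190 188 190 191 190 188 188 190 188
196 187 187 179 145 119 161 169 158 153 117 100 103 104 106 127 132 133 149 154 155 169 186 194 194 194 191 192 192 193
194 154 121  98  51  37 113 169 169 161 152 117  99 101 100 126 129 130 148 155 155 155 167 191 195 193 190 190 193 190
86 333 175 372 369
shift 4 1 0.9441272020339966
```

The fin top is at about (325.9,184) in the top view and (212.4,151) in the scene view. The predictions for a carrier leaning 9° against the stop are (325.7,183.3) and (212.1,149.8), so it is seated on both wheels and still.

```bash
python3 -c "
from plant import bot
print(bot.close_job())"
```

```text
the job is handed in; nothing more can be done
None
```

The job is handed in at about 23 s: the carrier went over the bar and past the catch, was let go once the catch shut, and rolled by itself to the end stop, where the last images show it at rest and leaning with the bar, as it would on both wheels.

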